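# Lock the fuse cover and switch the bench power on

## Robot

A 6-joint arm with a two-finger parallel gripper is mounted at the origin on the work surface. World frame = base frame: x ahead of the robot, y to its left, z up, the work surface at z = 0. Lengths are in m, angles in rad, forces in N, time in s.
With the tool pointing down it reaches from about 0.375 to 0.925 m from the base axis. Payload 5.7 kg.
Tool frame: the origin (TCP) lies on the mounting face of the last link; the fingertips stand 173 mm ahead of it and the grasp point (between the pads) lies 155 mm ahead of it; z points along the fingers, y is the direction in which the jaws open and shut (so a half turn about z gives the same grasp; the last joint's range is limited). The gripper opens to 85 mm and grips with 20 to 120 N. Pads are 22 mm wide; open, the fingers measure 114 mm over their backs; the gripper's body (76 mm by 85 mm) begins 54 mm behind the grasp point. The pads swing forward as they close: fully open they stand 13 mm farther back than shut.
Start: joints at [1.2, 0.359, 1.51, -0, 1.272, -0.115], TCP at [0.152, 0.58, 0.405] pointing down, gripper open.
Joint ranges: [-2.97, 2.97], [-1.01, 2.36], [0.21, 2.38], [-0.96, 4.11], [0.2, 2.71], [-2.98, 2.98]. Speed limits (rad/s): [2.39, 2.39, 3.14, 3.14, 3.14, 3.14].

## Interface

Orientations are given as [roll, pitch, yaw] about the fixed x, y, z axes, in that order (R = Rz(yaw) Ry(pitch) Rx(roll)).
In Python, from plant import ctrl gives the robot as it stands. Calls block until the motion is done:
- ctrl.move_ptp(position, orientation): joint-space move of the TCP to a pose.
- ctrl.movel(position, rate=0.15, orientation=None): straight line of the TCP; orientation=None keeps the orientation; rate is the mean speed in m/s.
- ctrl.set_joints(angles): joint-space move.
- ctrl.open() and ctrl.grab(): open the fingers fully, or close them until they stop; the grip force is fixed at half the most.
- ctrl.pause(seconds).
- ctrl.ik(position, orientation): joint angles nearest the present ones, or None.
- ctrl.snapshot(name): name is "side" or "top" or "wrist"; returns a dict with "img" (480x640x3 uint8, red, green, blue), "vertical_fov" (degrees; the focal length in pixels is half the picture's height over the tangent of half this angle, whatever the lens; pixels are square), "cx", "cy" (the principal point, pixels), "k1" (the pictures are not rectified: a ray, as slopes to the right and down, at radius r is drawn at 1 + k1 r^2 times it, then the intrinsics apply), "T" (4x4, takes a point from camera to world coordinates). Camera axes: x right, y up, looking along -z (the intrinsics and any distortion apply to the point x, -y, -z); pixel columns grow to the right and rows downward; lengths in m; the calibration is good to about 2 mm. A picture is of the moment at which its call begins. There is no depth.
A pose or a line that the arm cannot do raises ctrl.Unreachable and nothing moves.
- ctrl.job_done(): hands the job in, once; it reports no verdict.
Readings, each from a call of its own:
- ctrl.current_time_s(): time.
- ctrl.current_joint_pos(): joint angles.
- ctrl.current_qvel(): joint speeds.
- ctrl.current_effort(): joint torques, N m.
- ctrl.current_eef_pos(): TCP position.
- ctrl.current_tool_rot(): TCP orientation.
- ctrl.current_force(): force on the tool from outside, world axes, zero at the start.
- ctrl.current_ft_torque(): the same for the moment, N m.
- ctrl.current_gripper_width(): finger opening in m.
Only numpy, scipy, OpenCV 4.12 (cv2) and the standard library are available. Lean on these libraries where they do the work, as an engineer would, in place of code of your own. Each camera call takes 0.05 s, during which the arm holds its last target. There are 200 camera calls.

## Task

The fuse cover of the bench power box has just been closed. Fit the square driver fully into the recess of the cover's captive screw and turn it a quarter turn clockwise until the screw clicks into its locked position; then stand the driver back upright in the hole of its block, all the way down. With the cover locked, and not before, turn the red isolator handle clockwise from off to on until it clicks, and leave the other things on the bench where they are.

Things in the scene. Friction and masses are not known exactly. Their poses are not given: they have to be found in the camera images.
- console: Bench power box, fixed, facing away from the robot: grey sloped console 300 mm wide (y), 230 deep (x), 155 high. Origin: centre of underside, z up, front to its -x. Front edge 45 mm high; from it the face rises at 30 deg to 155 mm at x = 75 mm, then a flat top. On the face: at +y the steel fuse cover (112 x 196, 4 thick) with the screw, at -y the isolator on a yellow plate (80 x 80 x 3).
- screw_mouth (a point): Centre of the mouth of the captive screw's square recess (steel knurled knob, 36 mm diameter, 16 mm off the cover). z: its axis, out of the face, leaning 30 deg from vertical to the front. It turns with the knob; x and y are normal to the recess's sides. Recess: 13.2 mm wide, 13 mm deep, mouth chamfered 1.8 mm. The driver has about 0.1 rad of rotary play either way in it.
- screw (a joint): Angle of the screw (rad), growing clockwise as seen looking at the face: 0 = unlocked (start), 1.57 = locked, with a stop at both ends. An over-centre spring holds it at either end: it resists with up to 0.15 N m until about 1.0 rad; beyond that the spring snaps it on to 1.57 by itself and holds it there.
- isolator_grip (a point): On the axis of the isolator handle, 6.5 mm below the top of its red bar grip, 31.5 mm off the face. z: the axis, out of the face (30 deg from vertical). Turns with the handle; y: along the bar to its pointer end (white line). Bar: 58 mm long (y), 13 mm thick (x), top 38 mm off the face; its upper 29 mm are free to grip, above a black disc of 54 mm diameter.
- isolator (a joint): Angle of the isolator handle (rad), growing clockwise as seen looking at the face: 0 = off (start; pointer across the slope, towards the fuse cover), 1.57 = on (pointer up the slope), with a stop at both ends. An over-centre spring holds it at either end: it resists with up to 0.17 N m until about 0.9 rad; beyond that the spring snaps it on to 1.57 by itself.
- driver: Square driver, about 140 g, loose. Origin: on its axis at the shoulder between steel shaft and blue handle; z: towards the handle's end (up in its block). Handle: square, 24 mm wide with 4 mm bevelled edges, z = 0 to 64 mm. Shaft: square, 12 mm wide, z = 0 to -66 mm, the last 4 mm tapering to 8 mm. The sides of both are aligned; x and y are normal to them.
- driver_grip (a point): Point on the driver's axis 32 mm above the shoulder, the middle of the handle; axes as the driver.
- driver_tip (a point): End of the driver's steel tip, on its axis, 66 mm below the shoulder; axes as the driver.
- block: Grey tool block with an orange band, fixed to the bench: 120 (its x) x 60 (y) x 74 mm high, z up. Origin: centre of its underside. The driver's hole is at its +x end; twelve small bits stand 9 mm out of the -x end.
- block_hole (a point): Centre of the mouth of the driver's hole in the block's top (74 mm up): round, 20 mm diameter, straight through, mouth chamfered 1.5 mm. In its place the driver stands upright, shaft in the hole and shoulder on the block's top: its origin is then at this point.
- sponge_box: Bystander: yellow and blue tip cleaner box, 95 x 65 x 34 mm, loose; origin at the centre of its underside.
- flux_bottle: Bystander: white dropper bottle, 42 mm diameter, 105 mm high, loose; origin at the centre of its underside.
- solvent_jar: Bystander: glass jar with a steel cap, 64 mm diameter, 85 mm high, loose; origin at the centre of its underside.
Not all that is in view belongs to the job. There is more than one size of the driver; the job needs the larger.

How it is judged:
By the outcome, as a careful person would: the job done as asked, in the order asked, and still so for the second after the job is handed in, with the robot touching nothing.
It also fails if it takes over 64 s, if anything falls off the work surface, if the arm or the gripper's body presses on something with over 40 N, if the wrist force passes 120 N, or if a joint passes its speed limit or range.

## Working session

There is one attempt and no reset: what is moved stays moved. The work goes in short steps, each a Python script; the robot and the scene stay as the last script left them, time stands still between calls to the robot, and variables do not carry over. Pictures are saved under pics/ and viewed, and the job is handed in when it is done.

```bash
mkdir -p pics; ls; python3 - <<'E'
from plant import ctrl
import cv2,numpy as np
for n in ["side","top","wrist"]:
    s=ctrl.snapshot(n); cv2.imwrite(f"pics/{n}0.png",s["img"][:,:,::-1])
    print(n,s["vertical_fov"],s["cx"],s["cy"],s["k1"],np.round(s["T"],3).tolist())
print(ctrl.current_time_s(),ctrl.current_tool_rot())
E
```

```text
pics
side 54.88640026230881 317.50673062523344 239.28186202585744 -0.013991080347352487 [[-0.926, 0.273, -0.262, 0.326], [-0.378, -0.684, 0.624, 0.58], [-0.009, 0.676, 0.736, 0.76], [0.0, 0.0, 0.0, 1.0]]
top 46.883621099859376 310.32915363357114 243.3011809943517 -0.16531799263404934 [[-0.02, 0.989, -0.145, 0.379], [-1.0, -0.021, -0.01, 0.033], [-0.013, 0.145, 0.989, 1.341], [0.0, 0.0, 0.0, 1.0]]
wrist 61.25416846803978 320.85364118303056 238.48364176731093 -0.039188644829913244 [[0.252, -0.928, -0.274, 0.081], [0.968, 0.242, 0.072, 0.599], [-0.0, -0.283, 0.959, 0.373], [0.0, 0.0, 0.0, 1.0]]
0.15 [-3.14014076e+00 -1.81072550e-04  2.88578322e+00]
```

View pics/top0.png

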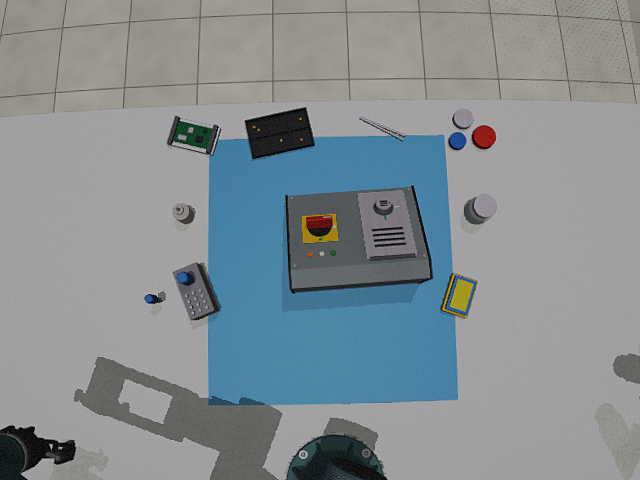

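View pics/side0.png

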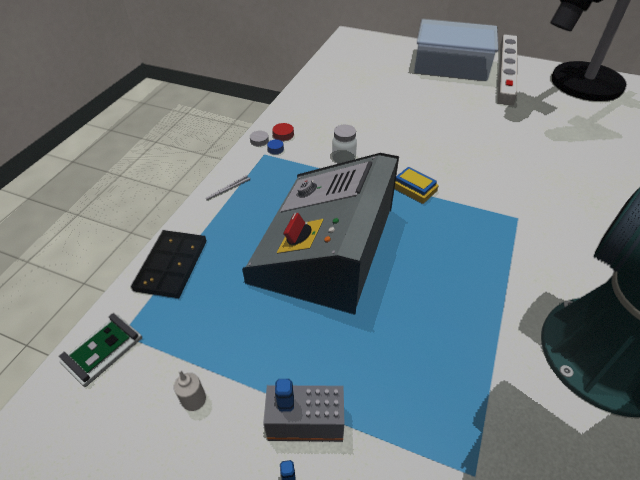

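View pics/wrist0.png

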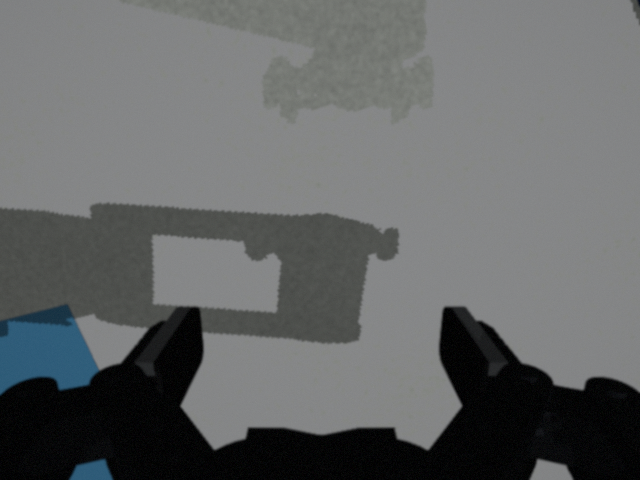

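The side picture shows the robot at the right, so the console's high side is towards it. Candidates for the driver:
- The blue handle in the block, top (185,278) and side (285,393).
- A smaller blue one standing alone, top (152,298) and side (288,470).

I choose the one in the block and will check it in crops.

```bash
cat > h.py <<'E'
import numpy as np,cv2
from scipy.optimize import least_squares
from scipy.spatial.transform import Rotation as Ro
def cam(s): 
    return dict(f=240/np.tan(np.radians(s["vertical_fov"]/2)),cx=s["cx"],cy=s["cy"],k=s["k1"],T=np.array(s["T"]))
def proj(c,P):
    P=np.atleast_2d(P); q=(P-c["T"][:3,3])@c["T"][:3,:3]
    a=q[:,:2]*[1,-1]/-q[:,2:]; a=a*(1+c["k"]*(a**2).sum(1,keepdims=True))
    return a*c["f"]+[c["cx"],c["cy"]]
def onplane(c,uv,z):
    d=(np.array(uv,float)-[c["cx"],c["cy"]])/c["f"]; a=d.copy()
    for _ in range(20): a=d/(1+c["k"]*(a@a))
    r=c["T"][:3,:3]@[a[0],-a[1],-1]; o=c["T"][:3,3]
    return o+r*(z-o[2])/r[2]
def crop(img,x0,y0,w,h,k,name):
    cv2.imwrite(name,cv2.resize(img[y0:y0+h,x0:x0+w,::-1],None,fx=k,fy=k,interpolation=cv2.INTER_CUBIC))
E
python3 - <<'E'
from h import *
from plant import ctrl
s=ctrl.snapshot("top");crop(s["img"],270,170,180,135,4,"pics/t_con.png");crop(s["img"],130,240,110,90,6,"pics/t_blk.png")
c=cam(s); print(onplane(c,(185,278),.138),onplane(c,(152,298),.09))
s=ctrl.snapshot("side");crop(s["img"],235,140,180,180,3,"pics/s_con.png");crop(s["img"],240,360,130,120,5,"pics/s_blk.png")
E
```

```text
[0.48426801 0.32248199 0.138     ] [0.44358273 0.41118    0.09      ]
```

View pics/t_con.png

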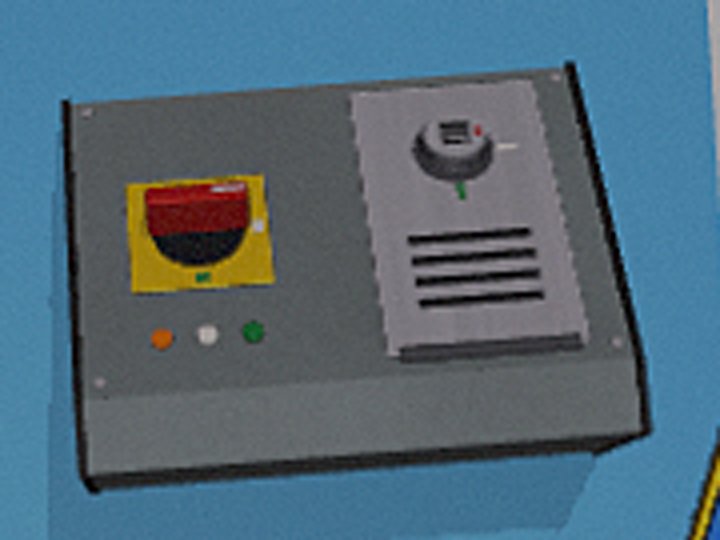

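View pics/t_blk.png

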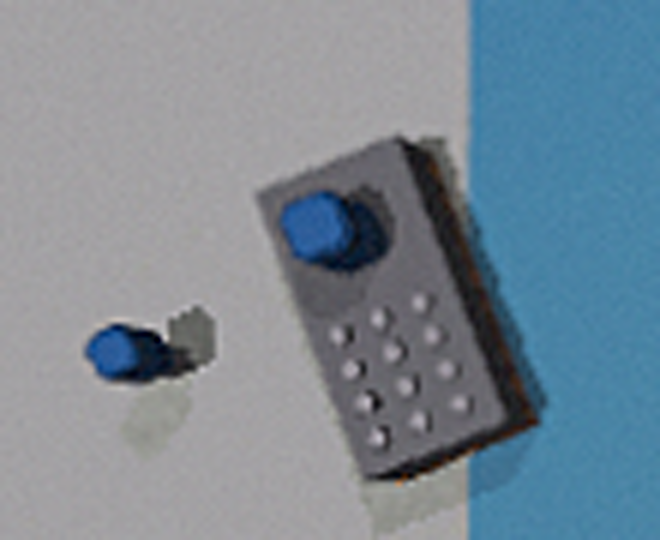

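View pics/s_con.png

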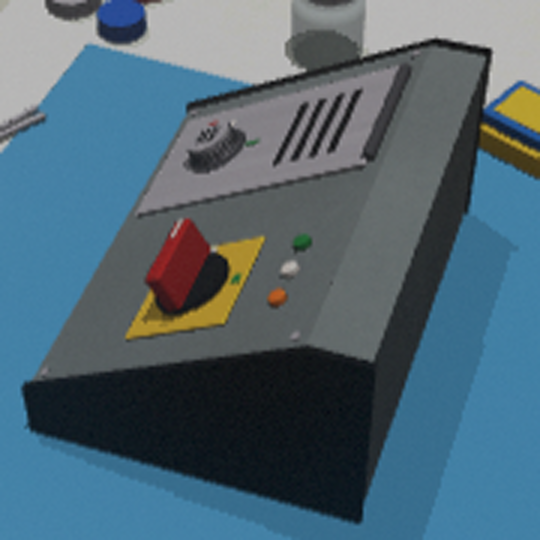

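View pics/s_blk.png

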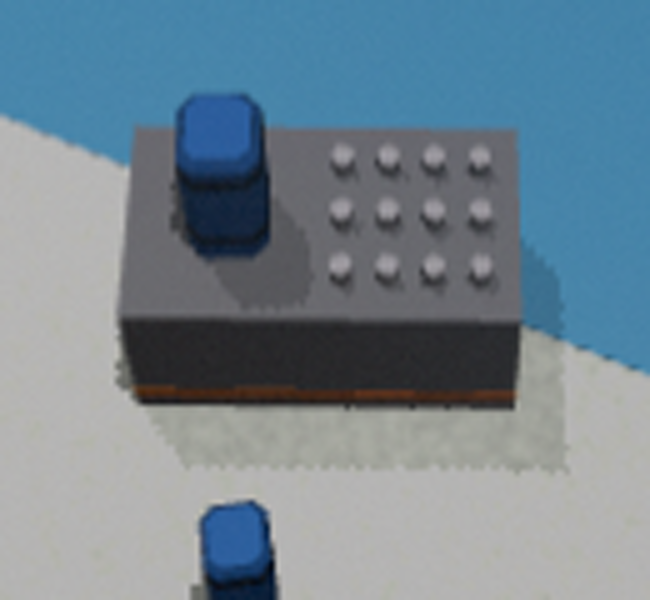

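```bash
cat > fit.py <<'E'
from h import *
from plant import ctrl
ct,cs=cam(ctrl.snapshot("top")),cam(ctrl.snapshot("side"))
def up(u,x0,y0,k): return (np.array(u)+.5)/k-.5+[x0,y0]
def fit(obs,x0):
    def r(p):
        R=Ro.from_euler('z',p[2]).as_matrix(); t=np.array([p[0],p[1],0])
        return np.concatenate([(proj(c,P@R.T+t)-uv).ravel() for c,P,uv in obs])
    s=least_squares(r,x0,loss='soft_l1'); print(np.round(s.x,4),'res',np.round(r(s.x),1).tolist()); return s.x
B=np.array([[.06,.03,.074],[.06,-.03,.074],[-.06,.03,.074],[-.06,-.03,.074]])
D=np.array([[.06,-.03,.074],[-.06,-.03,.074],[-.06,.03,.074],[.06,.03,.074]])
b=fit([(ct,B,up([[258,190],[405,137],[365,478],[505,428]],130,240,6)),(cs,D,up([[133,128],[518,128],[522,318],[118,318]],240,360,5))],[.45,.3,.3])
F=lambda sx,sy:{'f':[-.115,sy*.15,.045],'b':[.075,sy*.15,.155],'k':[.115,sy*.15,.155]}[sx]
CT=np.array([F('f',1),F('f',-1),F('b',1),F('b',-1),F('k',1),F('k',-1)])
CS=np.array([F('f',-1),F('b',-1),F('k',-1),F('f',1),F('b',1),F('k',1),[-.115,-.15,0],[.115,-.15,0]])
c=fit([(ct,CT,up([[570,65],[68,100],[632,357],[85,397],[645,432],[92,478]],270,170,4)),(cs,CS,up([[22,383],[308,346],[375,362],[188,105],[437,40],[490,50],[28,430],[360,520]],235,140,3))],[.6,-.03,3.1])
# face frame: origin front top edge mid
Rc=Ro.from_euler('z',c[2]).as_matrix(); th=np.pi/6
n=Rc@[-np.sin(th),0,np.cos(th)]; O=Rc@[-.115,0,.045]+[c[0],c[1],0]
upd=Rc@[np.cos(th),0,np.sin(th)]; yy=Rc@[0,1,0]
def onface(cm,uv,h):
    a=onplane(cm,uv,0); o=cm["T"][:3,3]; d=a-o
    return o+d*((O+n*h-o)@n)/(d@n)
if __name__=="__main__":
    for nm,cm,uv,h in [("screw",ct,up([453,130],270,170,4),.020),("screw",cs,up([210,130],235,140,3),.020),("isotop",ct,up([197,190],270,170,4),.038),("isotop",cs,up([185,240],235,140,3),.038)]:
        P=onface(cm,uv,h); print(nm,np.round(P,4),'face coords up,y',np.round([(P-O)@upd,(P-O)@yy],4))
    print("hole est", Ro.from_euler('z',b[2]).as_matrix()@[.037,0,.074]+[b[0],b[1],0])
E
python3 fit.py
```

```text
[0.4609 0.3203 0.3758] res [-1.1, 0.2, -2.0, -0.8, -0.6, 0.2, -0.1, -1.4, 0.6, -0.8, 0.2, -0.2, 0.4, 0.2, 0.2, -0.5]
[ 0.5802 -0.0572  3.1964] res [-0.8, 0.3, 0.6, 0.7, 1.1, -0.1, -0.3, 0.6, -0.3, -0.5, -0.8, -1.2, 2.8, 0.3, -0.4, -0.3, -0.4, 0.1, 0.7, 1.1, -1.4, 0.9, -0.7, 1.2, 3.5, -1.7, 0.1, -1.6]
screw [ 0.6543 -0.1238  0.0939] face coords up,y [0.0631 0.0706]
screw [ 0.6534 -0.1293  0.0946] face coords up,y [0.0645 0.076 ]
isotop [0.6146 0.0249 0.1328] face coords up,y [ 0.1099 -0.08  ]
isotop [0.6041 0.0218 0.139 ] face coords up,y [ 0.1222 -0.0776]
hole est [0.49527165 0.33385547 0.074     ]
```

```bash
cat >> h.py <<'E'
def Rtool(z,y,a=0):
    """tool z along z, tool y near y, then turned by a about tool z"""
    z=z/np.linalg.norm(z); y=y-z*(y@z); y/=np.linalg.norm(y)
    return np.column_stack([np.cross(y,z),y,z])@Ro.from_euler('z',a).as_matrix()
def rpy(R): return Ro.from_matrix(R).as_euler('xyz').tolist()
E
python3 - <<'E'
from fit import *
fp=lambda u,y,h:O+upd*u+yy*y+n*h
print('n',n)
for nm,p in [("look",fp(.08,0,.36)),("screw",fp(.064,.073,.02+.053+.032+.155)),("screwhi",fp(.064,.073,.34)),("iso",fp(.115,-.079,.0315+.155))]:
    for a in range(-180,180,30):
        q=ctrl.ik(p.tolist(),rpy(Rtool(-n,upd,np.radians(a))))
        print(nm,a,None if q is None else np.round(q,2).tolist())
E
```

```text
[0.4609 0.3203 0.3758] res [-1.1, 0.2, -2.0, -0.8, -0.6, 0.2, -0.1, -1.4, 0.6, -0.8, 0.2, -0.2, 0.4, 0.2, 0.2, -0.5]
[ 0.5802 -0.0572  3.1964] res [-0.8, 0.3, 0.6, 0.7, 1.1, -0.1, -0.3, 0.6, -0.3, -0.5, -0.8, -1.2, 2.8, 0.3, -0.4, -0.3, -0.4, 0.1, 0.7, 1.1, -1.4, 0.9, -0.7, 1.2, 3.5, -1.7, 0.1, -1.6]
n [0.49924886 0.02739658 0.8660254 ]
look -180 [-0.12, 0.87, 0.66, -0.1, 2.13, -0.21]
look -150 [-0.12, 0.87, 0.66, -0.1, 2.13, 0.32]
look -120 [-0.12, 0.87, 0.66, -0.1, 2.13, 0.84]
look -90 [-0.12, 0.87, 0.66, -0.1, 2.13, 1.37]
look -60 [-0.12, 0.87, 0.66, -0.1, 2.13, 1.89]
look -30 [-0.12, 0.87, 0.66, -0.1, 2.13, 2.41]
look 0 [-0.12, 0.87, 0.66, -0.1, 2.13, 2.94]
look 30 [-0.12, 0.87, 0.66, -0.1, 2.13, -2.82]
look 60 [-0.12, 0.87, 0.66, -0.1, 2.13, -2.3]
look 90 [-0.12, 0.87, 0.66, -0.1, 2.13, -1.78]
look 120 [-0.12, 0.87, 0.66, -0.1, 2.13, -1.25]
look 150 [-0.12, 0.87, 0.66, -0.1, 2.13, -0.73]
screw -180 [-0.21, 0.88, 0.86, -0.14, 1.91, -0.28]
screw -150 [-0.21, 0.88, 0.86, -0.14, 1.91, 0.25]
screw -120 [-0.21, 0.88, 0.86, -0.14, 1.91, 0.77]
screw -90 [-0.21, 0.88, 0.86, -0.14, 1.91, 
[... 797 characters left out ...]
60 [-0.2, 0.91, 0.64, -0.15, 2.1, -2.39]
screwhi 90 [-0.2, 0.91, 0.64, -0.15, 2.1, -1.86]
screwhi 120 [-0.2, 0.91, 0.64, -0.15, 2.1, -1.34]
screwhi 150 [-0.2, 0.91, 0.64, -0.15, 2.1, -0.82]
iso -180 [-0.05, 0.77, 1.2, -0.05, 1.7, -0.09]
iso -150 [-0.05, 0.77, 1.2, -0.05, 1.7, 0.43]
iso -120 [-0.05, 0.77, 1.2, -0.05, 1.7, 0.95]
iso -90 [-0.05, 0.77, 1.2, -0.05, 1.7, 1.48]
iso -60 [-0.05, 0.77, 1.2, -0.05, 1.7, 2.0]
iso -30 [-0.05, 0.77, 1.2, -0.05, 1.7, 2.52]
iso 0 None
iso 30 [-0.05, 0.77, 1.2, -0.05, 1.7, -2.71]
iso 60 [-0.05, 0.77, 1.2, -0.05, 1.7, -2.19]
iso 90 [-0.05, 0.77, 1.2, -0.05, 1.7, -1.66]
iso 120 [-0.05, 0.77, 1.2, -0.05, 1.7, -1.14]
iso 150 [-0.05, 0.77, 1.2, -0.05, 1.7, -0.62]
```

```bash
python3 - <<'E'
from fit import *
p=O+upd*.075+n*.38
ctrl.move_ptp(p.tolist(),rpy(Rtool(-n,upd,np.pi)))
s=ctrl.snapshot("wrist"); cv2.imwrite("pics/w1.png",s["img"][:,:,::-1])
import pickle; pickle.dump(s,open("w1.pkl","wb"))
cw=cam(s)
for nm,u,y,h in [("screw",.064,.073,.02),("iso",.115,-.079,.038)]: print(nm,proj(cw,O+upd*u+yy*y+n*h))
print(ctrl.current_time_s())
E
```

```text
[0.4609 0.3203 0.3758] res [-1.1, 0.2, -2.0, -0.8, -0.6, 0.2, -0.1, -1.4, 0.6, -0.8, 0.2, -0.2, 0.4, 0.2, 0.2, -0.5]
[ 0.5802 -0.0572  3.1964] res [-0.8, 0.3, 0.6, 0.7, 1.1, -0.1, -0.3, 0.6, -0.3, -0.5, -0.8, -1.2, 2.8, 0.3, -0.4, -0.3, -0.4, 0.1, 0.7, 1.1, -1.4, 0.9, -0.7, 1.2, 3.5, -1.7, 0.1, -1.6]
screw [[333.52201638 292.66190004]]
iso [[267.22914121 111.75773392]]
3.625
```

View pics/w1.png

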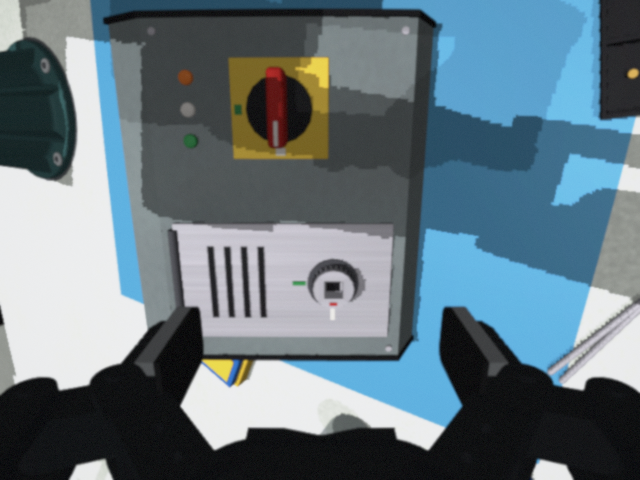

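```bash
python3 - <<'E'
from h import *
import pickle
s=pickle.load(open("w1.pkl","rb"))
crop(s["img"],290,250,80,70,10,"pics/w1_screw.png");crop(s["img"],220,50,120,115,5,"pics/w1_iso.png")
E
```

```text
(no output)
```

View pics/w1_screw.png

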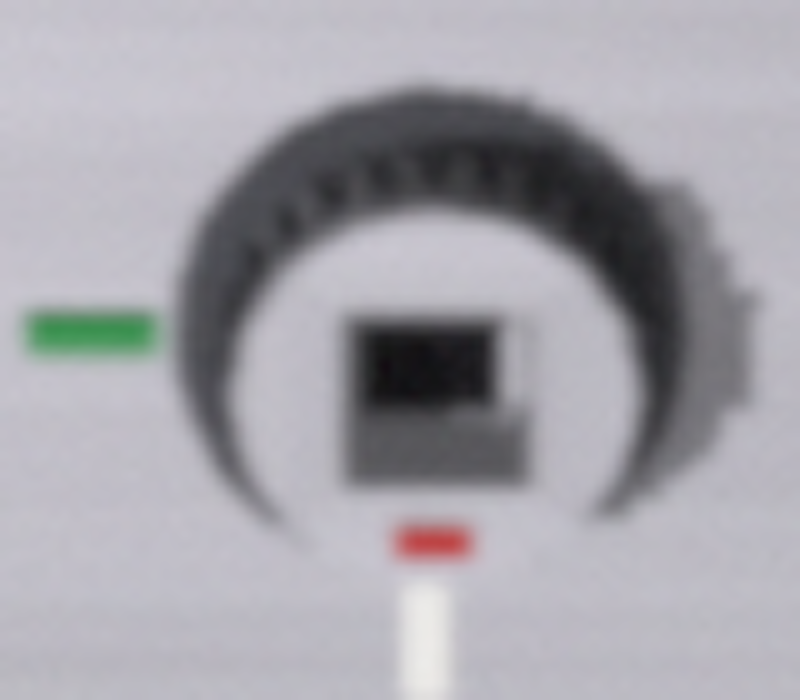

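View pics/w1_iso.png

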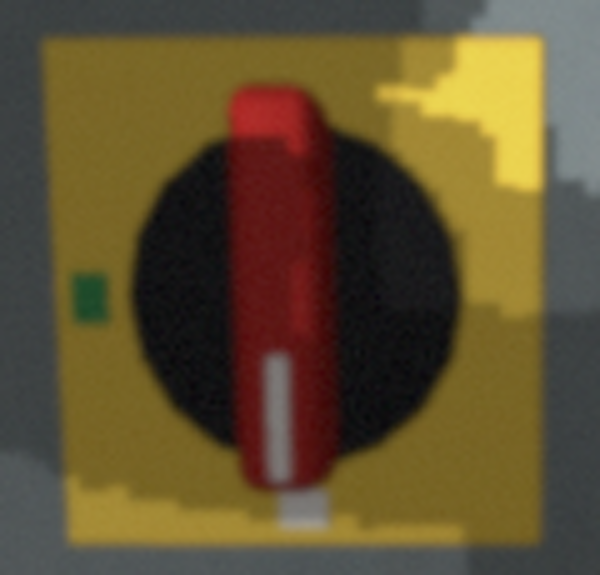

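```bash
cat > loc.py <<'E'
from fit import *
import pickle
s=pickle.load(open("w1.pkl","rb")); cw=cam(s)
fc=lambda P:np.array([(P-O)@upd,(P-O)@yy])
Ps=onface(cw,(333.5,289.6),.020)
pl=[onface(cw,q,.003) for q in up([[42,38],[545,38],[540,545],[68,545]],220,50,5)]
Pi0=onface(cw,(274.8,107.2),.038)
if __name__=="__main__":
    print("screw",Ps,fc(Ps)); print("bar top ctr",Pi0,fc(Pi0)); print("plate",np.round([fc(p) for p in pl],4).tolist(),fc(np.mean(pl,0)))
    cov=[onface(cw,q,.004) for q in [(172,224),(392,226),(388,336),(184,338)]]; print("cover",np.round([fc(p) for p in cov],4).tolist(),fc(np.mean(cov,0)))
E
python3 loc.py | tail -4
```

```text
screw [ 0.65345916 -0.12333806  0.09434802] [0.06405502 0.07007476]
bar top ctr [0.61493463 0.02706271 0.13258346] [ 0.10934898 -0.08221095]
plate [[0.1493, -0.1213], [0.0696, -0.1212], [0.0698, -0.0418], [0.1494, -0.0417]] [ 0.1095419  -0.08148998]
cover [[0.2066, 0.0151], [0.0128, 0.0164], [0.0107, 0.1252], [0.2068, 0.1284]] [0.10922354 0.07125897]
```

```bash
python3 - <<'E'
from loc import *
for nm,cm,uv in [("top",ct,up([317,225],130,240,6)),("side",cs,up([219,135],240,360,5))]: print(nm,onplane(cm,uv,.138))
dn=np.array([0,0,-1.]); yb=np.array([-np.sin(b[2]),np.cos(b[2]),0])
for a in (0,90,180,270):
    q=ctrl.ik([.487,.327,.42],rpy(Rtool(dn,yb,np.radians(a)))); print(a,None if q is None else np.round(q,2))
ctrl.move_ptp([.487,.327,.42],rpy(Rtool(dn,-yb)))
s=ctrl.snapshot("wrist"); cv2.imwrite("pics/w2.png",s["img"][:,:,::-1]); pickle.dump(s,open("w2.pkl","wb"))
print(proj(cam(s),[.487,.327,.138]),ctrl.current_time_s())
E
```

```text
[0.4609 0.3203 0.3758] res [-1.1, 0.2, -2.0, -0.8, -0.6, 0.2, -0.1, -1.4, 0.6, -0.8, 0.2, -0.2, 0.4, 0.2, 0.2, -0.5]
[ 0.5802 -0.0572  3.1964] res [-0.8, 0.3, 0.6, 0.7, 1.1, -0.1, -0.3, 0.6, -0.3, -0.5, -0.8, -1.2, 2.8, 0.3, -0.4, -0.3, -0.4, 0.1, 0.7, 1.1, -1.4, 0.9, -0.7, 1.2, 3.5, -1.7, 0.1, -1.6]
top [0.48638733 0.3283108  0.138     ]
side [0.48559099 0.33329547 0.138     ]
0 [ 0.47  0.33  1.52 -0.    1.29 -1.47]
90 [ 0.47  0.33  1.52 -0.    1.29  0.1 ]
180 [ 0.47  0.33  1.52 -0.    1.29  1.67]
270 None
[[321.2133336 235.9060605]] 5.5417
```

View pics/w2.png

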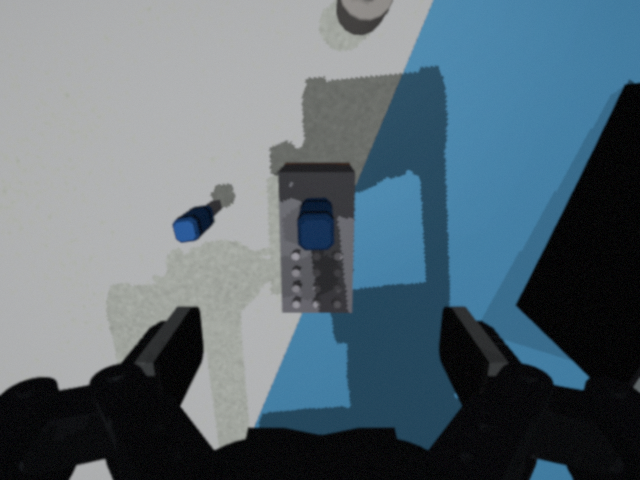

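```bash
python3 - <<'E'
from h import *
import pickle
s=pickle.load(open("w2.pkl","rb"))
crop(s["img"],265,150,100,90*1+75,6,"pics/w2c.png")
crop(s["img"],285,190,60,70,8,"pics/w2d.png")
E
```

```text
(no output)
```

View pics/w2d.png

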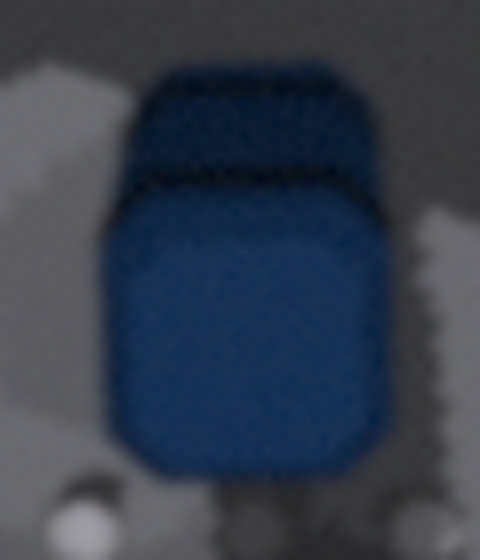

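```bash
python3 - <<'E'
from loc import *
s=pickle.load(open("w2.pkl","rb")); cw2=cam(s)
P=onplane(cw2,(315.3,231.7),.137); print(P, "small",onplane(cw2,(187,228),.09))
Rb=Ro.from_euler('z',b[2]).as_matrix(); print("in block",Rb.T@(P-[b[0],b[1],0]))
bc=[onplane(cw2,q,.074) for q in [(279,172),(354,172),(352,312),(283,312)]]
print("block corners in fit frame",np.round([Rb.T@(p-[b[0],b[1],0]) for p in bc],4).tolist())
R=rpy(Rtool(np.array([0,0,-1.]),-Rb[:,1]))
x,y=P[:2]
ctrl.move_ptp([x,y,.34],R)
ctrl.movel([x,y,.261],.1); print(ctrl.current_force())
ctrl.grab(); print("w",ctrl.current_gripper_width(),ctrl.current_force(),ctrl.current_ft_torque())
ctrl.movel([x,y,.372],.1)
print("w",ctrl.current_gripper_width(),ctrl.current_force())
s=ctrl.snapshot("wrist"); cv2.imwrite("pics/w3.png",s["img"][:,:,::-1]); pickle.dump(s,open("w3.pkl","wb"))
s=ctrl.snapshot("side"); crop(s["img"],200,250,200,200,3,"pics/s3.png")
print(proj(cam(pickle.load(open("w3.pkl","rb"))),[x,y,.372-.253]),ctrl.current_eef_pos(),ctrl.current_time_s())
E
```

```text
[0.4609 0.3203 0.3758] res [-1.1, 0.2, -2.0, -0.8, -0.6, 0.2, -0.1, -1.4, 0.6, -0.8, 0.2, -0.2, 0.4, 0.2, 0.2, -0.5]
[ 0.5802 -0.0572  3.1964] res [-0.8, 0.3, 0.6, 0.7, 1.1, -0.1, -0.3, 0.6, -0.3, -0.5, -0.8, -1.2, 2.8, 0.3, -0.4, -0.3, -0.4, 0.1, 0.7, 1.1, -1.4, 0.9, -0.7, 1.2, 3.5, -1.7, 0.1, -1.6]
[0.48795265 0.33147719 0.137     ] small [0.44212152 0.41990504 0.09      ]
in block [0.02931887 0.00047362 0.137     ]
block corners in fit frame [[0.0597, 0.0294, 0.074], [0.0598, -0.0286, 0.074], [-0.0595, -0.0298, 0.074], [-0.0596, 0.0294, 0.074]]
[-0.31460699  0.23752824 -0.18488644]
w 0.02322712358179022 [ 0.05374478 -0.08870787  3.23076077] [-0.07989528  0.1208299   0.04078834]
w 0.023491755516746638 [ 0.26752048  0.41294416 -1.64961323]
[[321.97942186 247.82523835]] [0.48772763 0.33134861 0.37115933] 8.9417
```

View pics/w3.png

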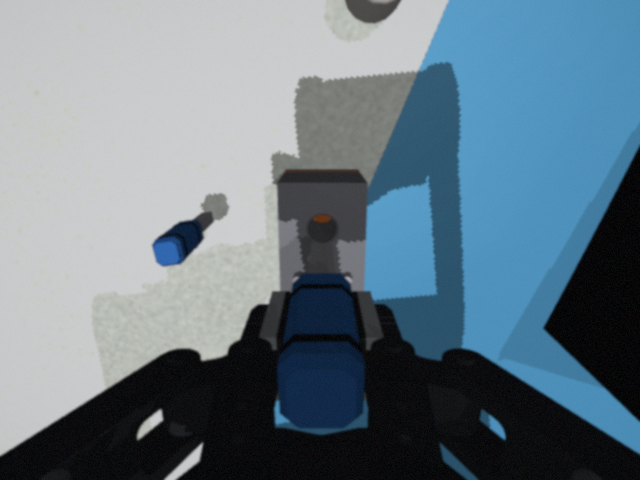

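View pics/s3.png

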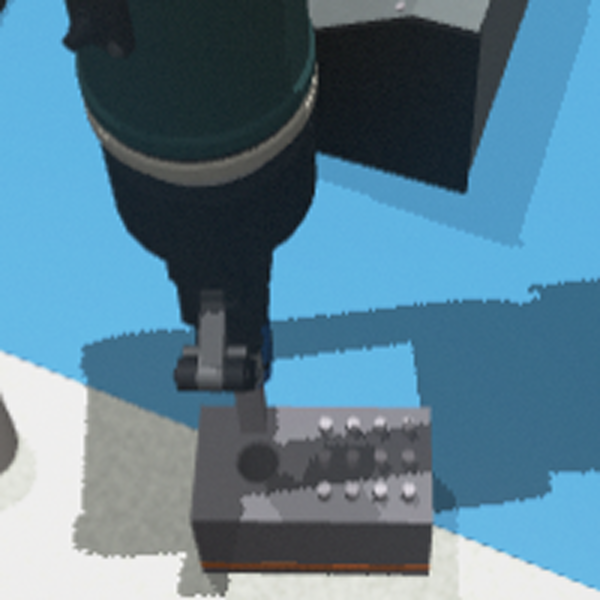

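```bash
python3 - <<'E'
from h import *
import pickle
s=pickle.load(open("w3.pkl","rb"))
im=np.clip(s["img"].astype(float)*1.8,0,255).astype(np.uint8)
crop(im,270,195,105,105,7,"pics/w3c.png")
E
```

```text
(no output)
```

View pics/w3c.png

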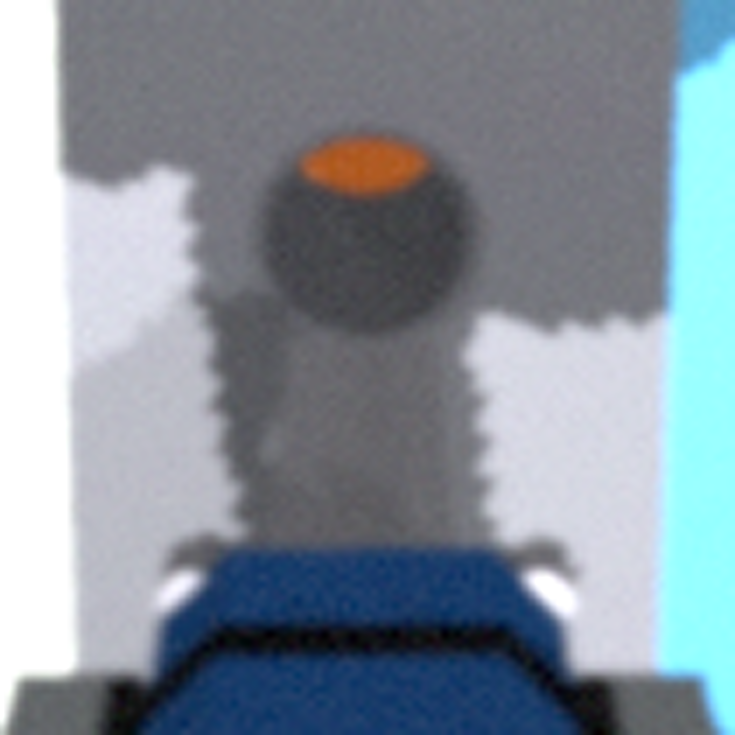

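```bash
python3 - <<'E'
from loc import *
print("hole",onplane(cam(pickle.load(open("w3.pkl","rb"))),(322,228.2),.074))
p=ctrl.current_eef_pos(); ctrl.movel([p[0],p[1],.48],.25)
R=rpy(Rtool(-n,upd,np.pi))
ctrl.move_ptp((Ps+n*.33).tolist(),R)
ctrl.movel((Ps+n*.268).tolist(),.12)
ctrl.pause(.2)
print("err",np.array(ctrl.current_eef_pos())-(Ps+n*.268),ctrl.current_force(),ctrl.current_joint_pos())
s=ctrl.snapshot("wrist"); pickle.dump(s,open("w4.pkl","wb")); im=np.clip(s["img"].astype(float)*1.6,0,255).astype(np.uint8)
crop(im,260,180,120,120,6,"pics/w4.png")
print(proj(cam(s),Ps),proj(cam(s),Ps+n*.015),ctrl.current_time_s())
s=ctrl.snapshot("top"); crop(s["img"],300,150,150,120,5,"pics/t4.png")
s=ctrl.snapshot("side"); crop(s["img"],260,130,150,120,5,"pics/s4.png")
E
```

```text
[0.4609 0.3203 0.3758] res [-1.1, 0.2, -2.0, -0.8, -0.6, 0.2, -0.1, -1.4, 0.6, -0.8, 0.2, -0.2, 0.4, 0.2, 0.2, -0.5]
[ 0.5802 -0.0572  3.1964] res [-0.8, 0.3, 0.6, 0.7, 1.1, -0.1, -0.3, 0.6, -0.3, -0.5, -0.8, -1.2, 2.8, 0.3, -0.4, -0.3, -0.4, 0.1, 0.7, 1.1, -1.4, 0.9, -0.7, 1.2, 3.5, -1.7, 0.1, -1.6]
hole [0.48747065 0.33121153 0.074     ]
err [0.00054015 0.00010701 0.00106634] [-0.22667998  0.17007336 -2.31388181] [-0.2009228   0.88023213  0.79180762 -0.1380545   1.97342871 -0.27722249]
[[320.56892174 242.02351421]] [[320.58792789 249.61217516]] 12.4333
```

View pics/w4.png

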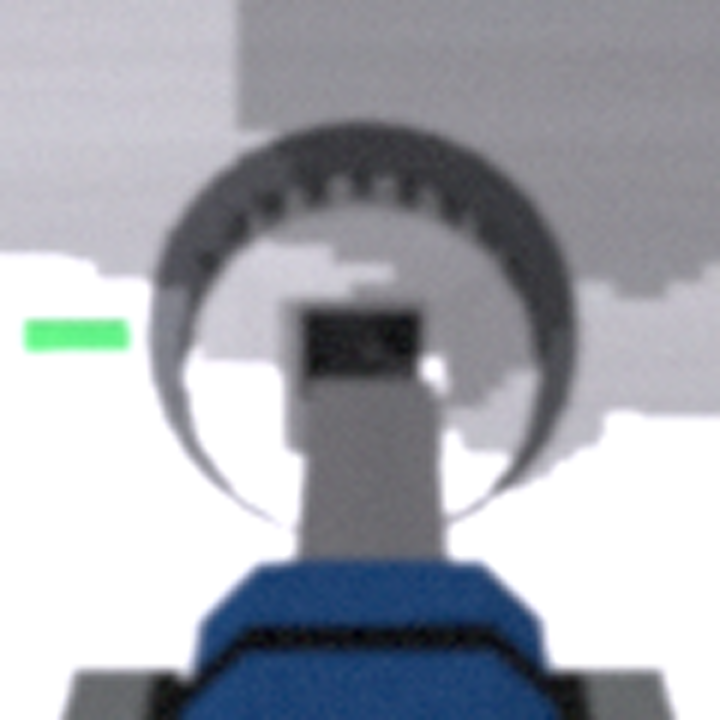

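View pics/s4.png

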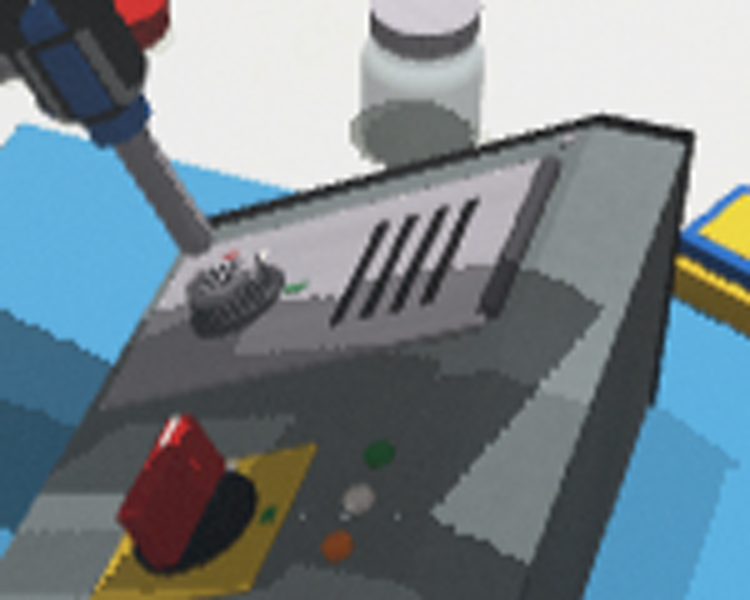

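```bash
python3 - <<'E'
from loc import *
f0=np.array(ctrl.current_force())
for d in [.258,.254,.251,.249,.247,.245,.243,.2415,.240,.239,.238,.237,.236,.235]:
    ctrl.movel((Ps+n*d).tolist(),.05)
    f=np.array(ctrl.current_force())-f0; e=np.array(ctrl.current_eef_pos())-Ps
    print(d,'act',np.round(e@n,4),'F n/up/y',np.round([f@n,f@upd,f@yy],1),np.round(ctrl.current_ft_torque(),2))
    if f@n>20: break
print(ctrl.current_time_s(),ctrl.current_gripper_width())
s=ctrl.snapshot("wrist"); im=np.clip(s["img"].astype(float)*1.6,0,255).astype(np.uint8)
crop(im,260,180,120,120,5,"pics/w5.png")
s=ctrl.snapshot("side"); crop(s["img"],260,130,150,120,5,"pics/s5.png")
E
```

```text
[0.4609 0.3203 0.3758] res [-1.1, 0.2, -2.0, -0.8, -0.6, 0.2, -0.1, -1.4, 0.6, -0.8, 0.2, -0.2, 0.4, 0.2, 0.2, -0.5]
[ 0.5802 -0.0572  3.1964] res [-0.8, 0.3, 0.6, 0.7, 1.1, -0.1, -0.3, 0.6, -0.3, -0.5, -0.8, -1.2, 2.8, 0.3, -0.4, -0.3, -0.4, 0.1, 0.7, 1.1, -1.4, 0.9, -0.7, 1.2, 3.5, -1.7, 0.1, -1.6]
0.258 act 0.2572 F n/up/y [ 0.6 -1.9  1.3] [-0.03 -0.36 -0.  ]
0.254 act 0.2537 F n/up/y [0.3 0.2 1.4] [ 0.02 -0.35  0.04]
0.251 act 0.2508 F n/up/y [-0.1 -0.8  1.3] [ 0.03 -0.34 -0.04]
0.249 act 0.2489 F n/up/y [-0.2 -1.4  0.7] [ 0.07 -0.4  -0.04]
0.247 act 0.2468 F n/up/y [-0.6  0.3 -0. ] [-0.   -0.38  0.01]
0.245 act 0.2448 F n/up/y [ 0.4 -0.3  0.3] [ 0.03 -0.35  0.05]
0.243 act 0.2428 F n/up/y [ 0.9 -0.7  0.5] [-0.02 -0.4  -0.01]
0.2415 act 0.2414 F n/up/y [-0.4 -0.7  0.8] [ 0.06 -0.38 -0.06]
0.24 act 0.2409 F n/up/y [ 5.5 -0.  -0.4] [ 0.03 -0.15 -0.02]
0.239 act 0.2409 F n/up/y [8.9 0.9 0.7] [ 0.15  0.03 -0.09]
0.238 act 0.2408 F n/up/y [12.6  2.1 -0. ] [ 0.14  0.26 -0.16]
0.237 act 0.2407 F n/up/y [16.5  2.2 -0. ] [ 0.22  0.41 -0.11]
0.236 act 0.2407 F n/up/y [20.1  3.2 -1. ] [ 0.24  0.58 -0.19]
15.9833 0.02292438158180581
```

View pics/s5.png

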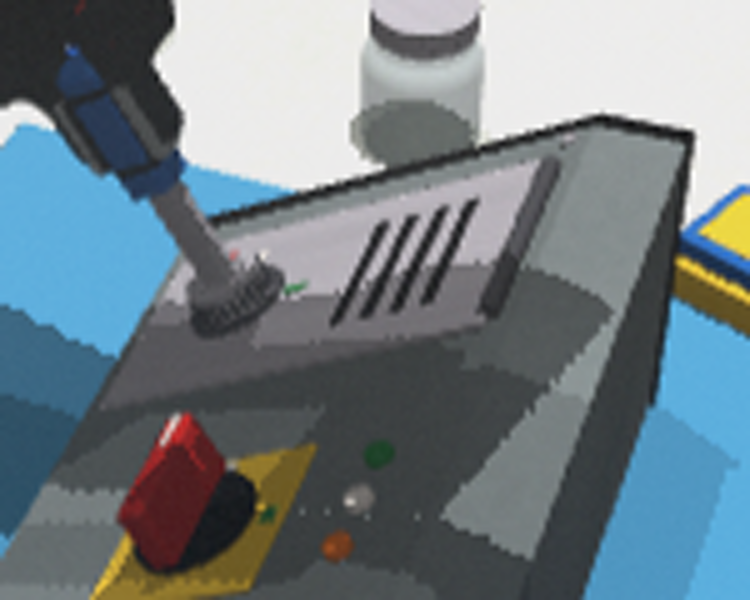

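```bash
python3 - <<'E'
from loc import *
ctrl.movel((Ps+n*.239).tolist(),.05)
R=Rtool(-n,upd,np.pi)
q=np.array(ctrl.ik((Ps+n*.239).tolist(),rpy(R))); print(q)
for a in [.4,.8,1.1,1.4,1.57,1.63]:
    t=q.copy(); t[5]+=a; ctrl.set_joints(t.tolist())
    m=np.array(ctrl.current_ft_torque()); f=np.array(ctrl.current_force())
    print(a,'Mn',round(m@n,3),'F',np.round([f@n,f@upd,f@yy],1),round(ctrl.current_joint_pos()[5]-q[5],3),ctrl.current_time_s())
s=ctrl.snapshot("side"); crop(s["img"],260,130,150,120,5,"pics/s6.png")
s=ctrl.snapshot("wrist"); cv2.imwrite("pics/w6.png",np.clip(s["img"][:,:,::-1]*1.4,0,255))
E
```

```text
[0.4609 0.3203 0.3758] res [-1.1, 0.2, -2.0, -0.8, -0.6, 0.2, -0.1, -1.4, 0.6, -0.8, 0.2, -0.2, 0.4, 0.2, 0.2, -0.5]
[ 0.5802 -0.0572  3.1964] res [-0.8, 0.3, 0.6, 0.7, 1.1, -0.1, -0.3, 0.6, -0.3, -0.5, -0.8, -1.2, 2.8, 0.3, -0.4, -0.3, -0.4, 0.1, 0.7, 1.1, -1.4, 0.9, -0.7, 1.2, 3.5, -1.7, 0.1, -1.6]
[-0.20537808  0.87399888  0.86879539 -0.13658471  1.90479033 -0.2716307 ]
0.4 Mn 0.063 F [10.9  1.8 -1.9] 0.4 16.9
0.8 Mn -0.014 F [10.5  0.6 -1. ] 0.8 17.3667
1.1 Mn -0.003 F [ 9.5  0.3 -0.7] 1.1 17.7583
1.4 Mn -0.127 F [ 9.2 -0.4 -0.2] 1.4 18.15
1.57 Mn 0.004 F [ 9.3 -0.4  1.1] 1.571 18.4333
1.63 Mn -0.016 F [ 9.5 -1.1 -0.4] 1.63 18.6833[ WARN:0@7.555] global loadsave.cpp:1063 imwrite_ Unsupported depth image for selected encoder is fallbacked to CV_8U.
```

View pics/s6.png

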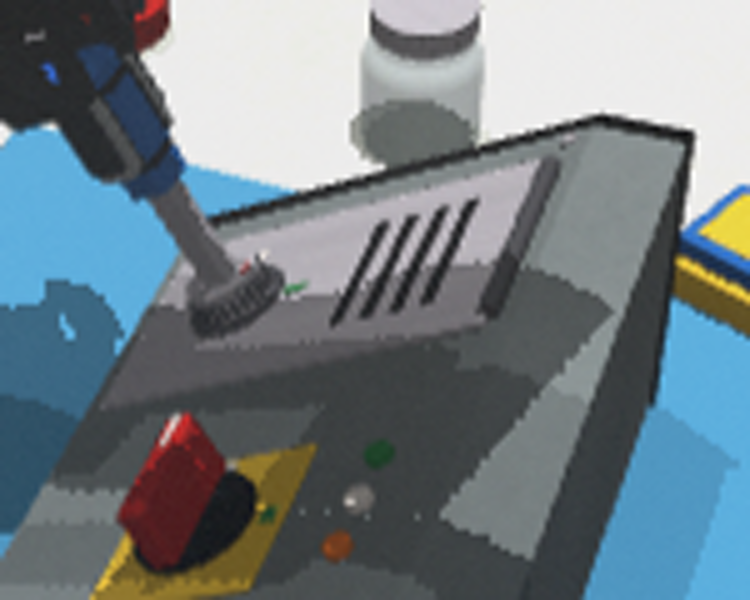

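View pics/w6.png

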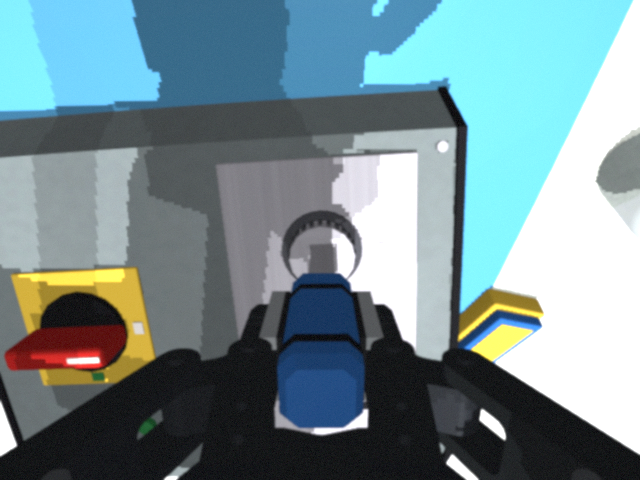

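```bash
python3 - <<'E'
from loc import *
s=ctrl.snapshot("side"); crop(s["img"],290,165,40,40,15,"pics/s7.png")
k=s["img"]; c=cam(s)
print(proj(c,[Ps+yy*.012,Ps+upd*.012,Ps-yy*.012,Ps-upd*.012]))
E
```

```text
[0.4609 0.3203 0.3758] res [-1.1, 0.2, -2.0, -0.8, -0.6, 0.2, -0.1, -1.4, 0.6, -0.8, 0.2, -0.2, 0.4, 0.2, 0.2, -0.5]
[ 0.5802 -0.0572  3.1964] res [-0.8, 0.3, 0.6, 0.7, 1.1, -0.1, -0.3, 0.6, -0.3, -0.5, -0.8, -1.2, 2.8, 0.3, -0.4, -0.3, -0.4, 0.1, 0.7, 1.1, -1.4, 0.9, -0.7, 1.2, 3.5, -1.7, 0.1, -1.6]
[[305.4434171  181.34630693]
 [307.94764787 183.61277497]
 [301.66086689 188.14937626]
 [299.24340255 185.81682694]]
```

View pics/s7.png

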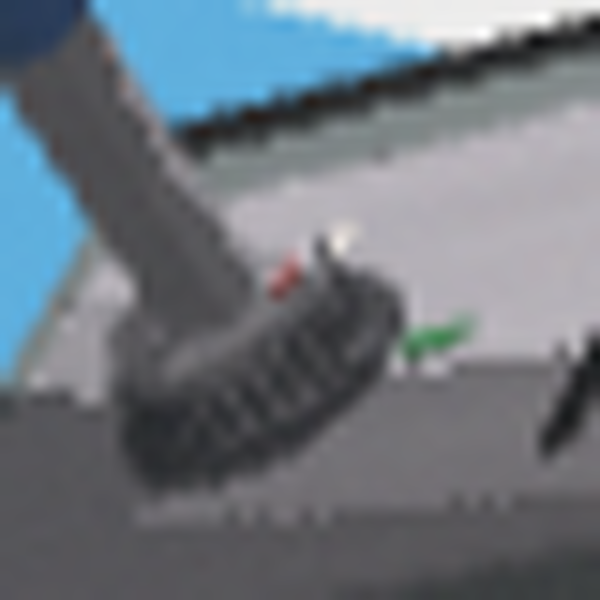

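```bash
python3 - <<'E'
from loc import *
q=np.array(ctrl.current_joint_pos()); q[5]-=.06; ctrl.set_joints(q.tolist())
for d in (.256,.35): ctrl.movel((Ps+n*d).tolist(),.12); print(ctrl.current_force())
s=ctrl.snapshot("side"); crop(s["img"],260,130,150,120,5,"pics/s8.png")
x,y=.48795,.33148
Rb=Ro.from_euler('z',b[2]).as_matrix(); R=rpy(Rtool(np.array([0,0,-1.]),-Rb[:,1]))
ctrl.move_ptp([x,y,.48],R); ctrl.movel([x,y,.35],.2); ctrl.pause(.2)
print("t",ctrl.current_time_s(),ctrl.current_force(),ctrl.current_gripper_width())
s=ctrl.snapshot("wrist"); im=np.clip(s["img"].astype(float)*1.6,0,255).astype(np.uint8)
crop(im,260,180,120,120,5,"pics/w8.png")
s=ctrl.snapshot("side"); crop(s["img"],220,330,150,120,5,"pics/s9.png")
E
```

```text
[0.4609 0.3203 0.3758] res [-1.1, 0.2, -2.0, -0.8, -0.6, 0.2, -0.1, -1.4, 0.6, -0.8, 0.2, -0.2, 0.4, 0.2, 0.2, -0.5]
[ 0.5802 -0.0572  3.1964] res [-0.8, 0.3, 0.6, 0.7, 1.1, -0.1, -0.3, 0.6, -0.3, -0.5, -0.8, -1.2, 2.8, 0.3, -0.4, -0.3, -0.4, 0.1, 0.7, 1.1, -1.4, 0.9, -0.7, 1.2, 3.5, -1.7, 0.1, -1.6]
[-0.07950517 -0.52193297 -1.24379026]
[ 0.08198379  0.09002097 -2.17423222]
t 23.4417 [ 0.05366954 -0.41891413 -2.43692912] 0.02340743452667232
```

View pics/s8.png

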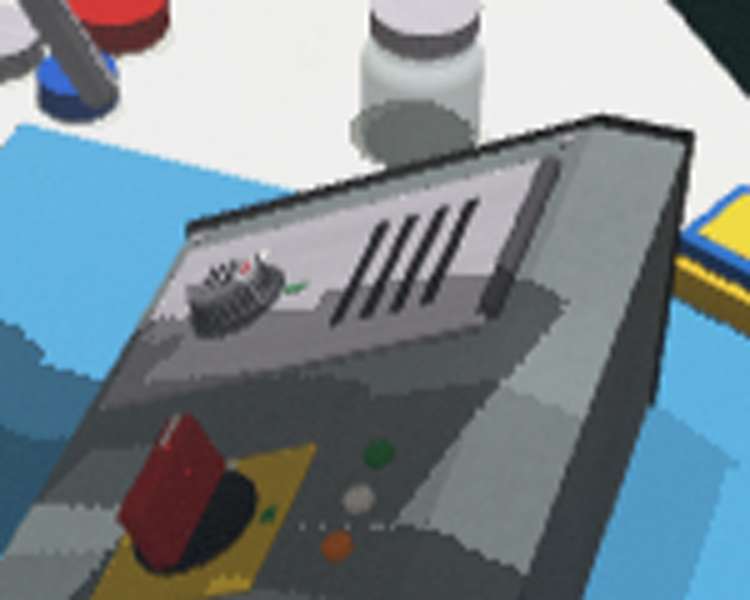

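View pics/w8.png

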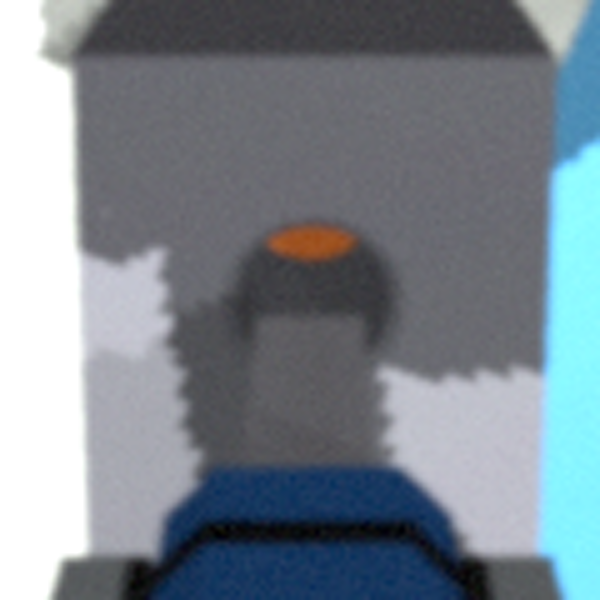

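View pics/s9.png

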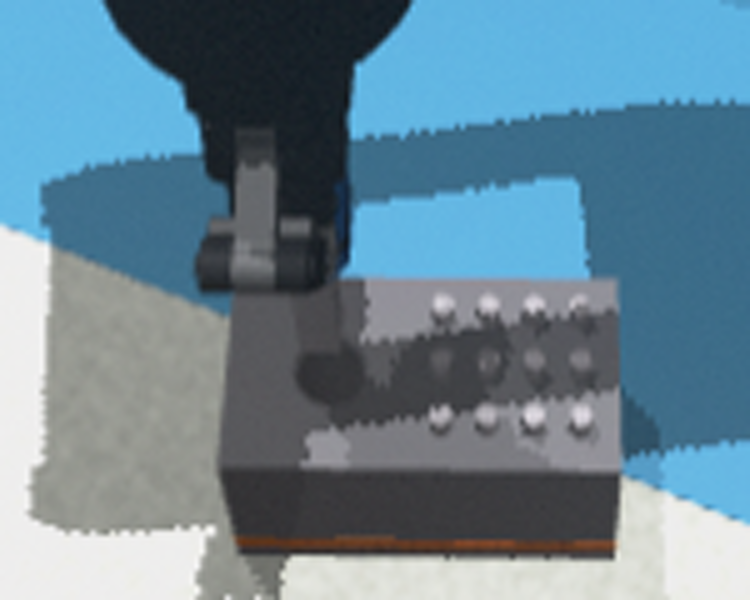

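```bash
python3 - <<'E'
from loc import *
x,y=.48795,.33148
f0=np.array(ctrl.current_force())
for z in [.32,.30,.28,.266,.263,.262,.261,.260,.259,.258,.257]:
    ctrl.movel([x,y,z],.1); f=np.array(ctrl.current_force())-f0
    print(z,round(ctrl.current_eef_pos()[2],4),np.round(f,1))
    if f[2]>8 or np.linalg.norm(f[:2])>10: break
s=ctrl.snapshot("side"); crop(s["img"],220,330,150,120,5,"pics/s10.png"); print(ctrl.current_time_s())
E
```

```text
[0.4609 0.3203 0.3758] res [-1.1, 0.2, -2.0, -0.8, -0.6, 0.2, -0.1, -1.4, 0.6, -0.8, 0.2, -0.2, 0.4, 0.2, 0.2, -0.5]
[ 0.5802 -0.0572  3.1964] res [-0.8, 0.3, 0.6, 0.7, 1.1, -0.1, -0.3, 0.6, -0.3, -0.5, -0.8, -1.2, 2.8, 0.3, -0.4, -0.3, -0.4, 0.1, 0.7, 1.1, -1.4, 0.9, -0.7, 1.2, 3.5, -1.7, 0.1, -1.6]
0.32 0.3197 [ 0.7 -0.   0.4]
0.3 0.2999 [0.9 0.5 0.3]
0.28 0.2799 [ 0.3  0.3 -0.7]
0.266 0.2658 [ 1.5  0.3 -0.3]
0.263 0.2632 [ 0.4 -0.1  0.3]
0.262 0.2621 [-0.  -0.6 -0.6]
0.261 0.2613 [-0.2 -0.9  3.4]
0.26 0.2613 [-1.5 -1.6 12.1]
26.1333
```

View pics/s10.png

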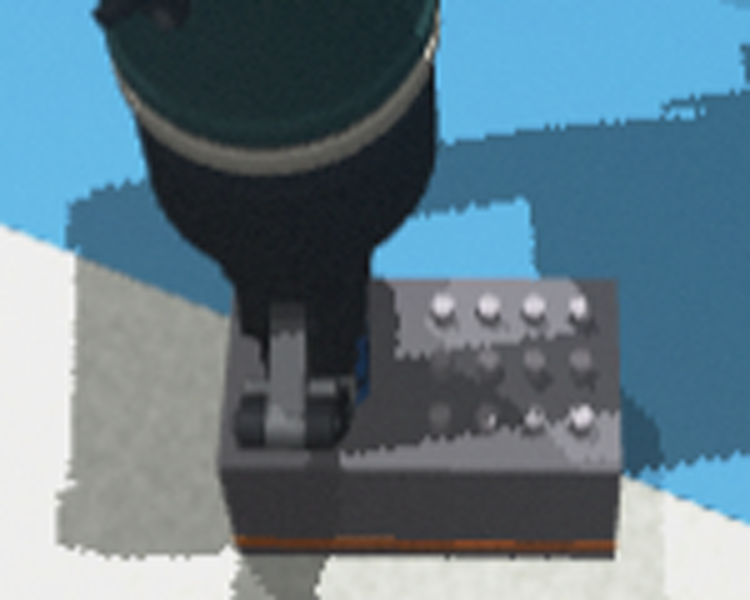

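```bash
python3 - <<'E'
from loc import *
x,y=.48795,.33148
ctrl.movel([x,y,.261],.05); ctrl.open(); ctrl.movel([x,y,.42],.2)
s=ctrl.snapshot("wrist"); crop(s["img"],220,130,200,200,3,"pics/w11.png")
s=ctrl.snapshot("side"); crop(s["img"],220,330,150,120,5,"pics/s11.png")
Pi=O+upd*.1095-yy*.0815; R=rpy(Rtool(-n,upd,np.pi))
ctrl.move_ptp((Pi+n*.30).tolist(),R)
s=ctrl.snapshot("wrist"); cv2.imwrite("pics/w12.png",np.clip(s["img"][:,:,::-1]*1.3,0,255).astype(np.uint8))
print(proj(cam(s),[Pi+n*.038,Pi+n*.003]),ctrl.current_time_s(),ctrl.current_force())
E
```

```text
[0.4609 0.3203 0.3758] res [-1.1, 0.2, -2.0, -0.8, -0.6, 0.2, -0.1, -1.4, 0.6, -0.8, 0.2, -0.2, 0.4, 0.2, 0.2, -0.5]
[ 0.5802 -0.0572  3.1964] res [-0.8, 0.3, 0.6, 0.7, 1.1, -0.1, -0.3, 0.6, -0.3, -0.5, -0.8, -1.2, 2.8, 0.3, -0.4, -0.3, -0.4, 0.1, 0.7, 1.1, -1.4, 0.9, -0.7, 1.2, 3.5, -1.7, 0.1, -1.6]
[[321.53278646 247.07284765]
 [321.48086847 231.42474018]] 29.7583 [-0.03542011 -0.56517079  0.51611965]
```

View pics/w11.png

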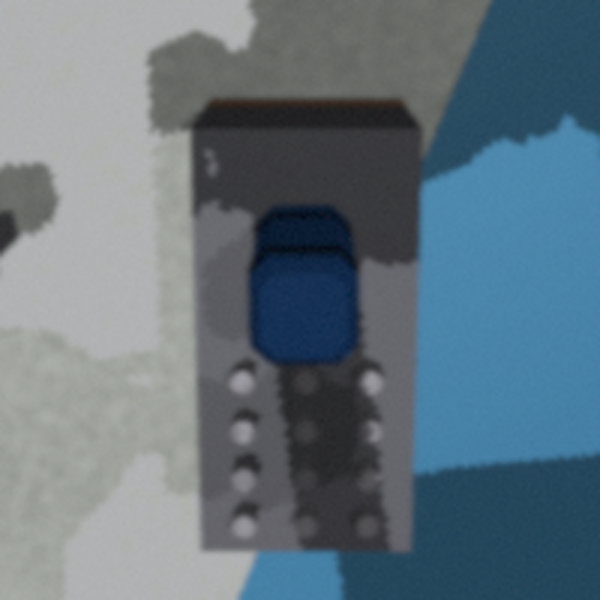

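View pics/s11.png

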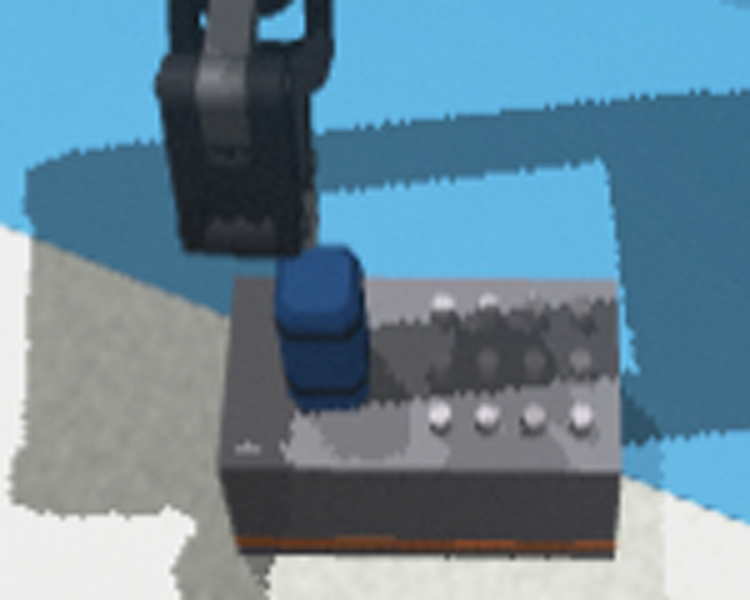

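View pics/w12.png

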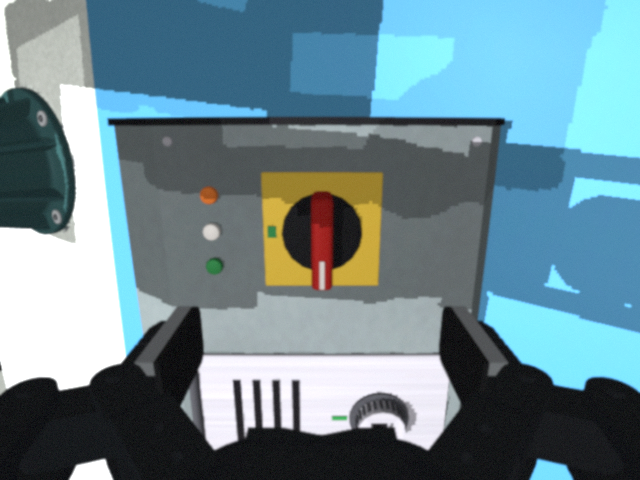

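```bash
python3 - <<'E'
from loc import *
Pi=O+upd*.1095-yy*.0822; R=rpy(Rtool(-n,upd,np.pi))
f0=np.array(ctrl.current_force())
def st(t):
    f=np.array(ctrl.current_force())-f0; print(t,'F',np.round([f@n,f@upd,f@yy],1),'Mn',round(np.array(ctrl.current_ft_torque())@n,3),ctrl.current_time_s())
ctrl.movel((Pi+n*.22).tolist(),.12); st('a')
ctrl.movel((Pi+n*.1865).tolist(),.06); st('b')
ctrl.grab(); st('grab'); print(ctrl.current_gripper_width())
q=np.array(ctrl.ik((Pi+n*.1865).tolist(),R))
for a in [.3,.6,.9,1.2,1.45,1.57,1.6]:
    t=q.copy(); t[5]+=a; ctrl.set_joints(t.tolist()); st(a)
    f=np.array(ctrl.current_force())-f0
    if np.linalg.norm(f)>50: print("stop");break
print(ctrl.current_gripper_width())
s=ctrl.snapshot("side"); crop(s["img"],260,130,150,120,5,"pics/s13.png")
E
```

```text
[0.4609 0.3203 0.3758] res [-1.1, 0.2, -2.0, -0.8, -0.6, 0.2, -0.1, -1.4, 0.6, -0.8, 0.2, -0.2, 0.4, 0.2, 0.2, -0.5]
[ 0.5802 -0.0572  3.1964] res [-0.8, 0.3, 0.6, 0.7, 1.1, -0.1, -0.3, 0.6, -0.3, -0.5, -0.8, -1.2, 2.8, 0.3, -0.4, -0.3, -0.4, 0.1, 0.7, 1.1, -1.4, 0.9, -0.7, 1.2, 3.5, -1.7, 0.1, -1.6]
a F [-0.8  0.1  0.6] Mn 0.022 30.675
b F [-1.6 -0.3  0.1] Mn -0.01 31.3833
grab F [ 0.2 -0.3  0.4] Mn -0.016 32.0417
0.011706706030903354
0.3 F [ 0.9 -2.9  0.9] Mn 0.1 32.4333
0.6 F [ 0.2 -5.4  0.4] Mn 0.059 32.825
0.9 F [ 1.  -5.7  1.2] Mn -0.074 33.2167
1.2 F [-1.  -6.7  3.3] Mn -0.149 33.6083
1.45 F [-0.6 -6.3  2.9] Mn -0.215 33.9583
1.57 F [-0.6 -6.6  3.4] Mn -0.15 34.2083
1.6 F [-0.3 -6.8  4.3] Mn 0.975 34.4583
0.01202128440315248
```

View pics/s13.png

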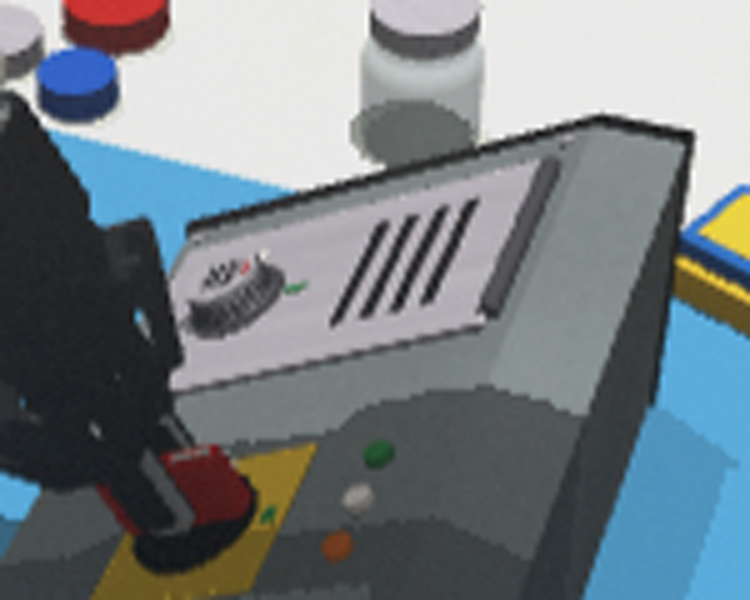

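```bash
python3 - <<'E'
from loc import *
q=np.array(ctrl.current_joint_pos()); q[5]-=.03; ctrl.set_joints(q.tolist())
ctrl.open()
p=np.array(ctrl.current_eef_pos()); ctrl.movel((p+n*.04).tolist(),.08); ctrl.movel((p+n*.22).tolist(),.2)
ctrl.pause(.3); print(ctrl.current_force(),ctrl.current_time_s())
s=ctrl.snapshot("wrist"); cv2.imwrite("pics/w14.png",np.clip(s["img"][:,:,::-1]*1.3,0,255).astype(np.uint8))
s=ctrl.snapshot("side"); cv2.imwrite("pics/s14.png",s["img"][:,:,::-1])
E
```

```text
[0.4609 0.3203 0.3758] res [-1.1, 0.2, -2.0, -0.8, -0.6, 0.2, -0.1, -1.4, 0.6, -0.8, 0.2, -0.2, 0.4, 0.2, 0.2, -0.5]
[ 0.5802 -0.0572  3.1964] res [-0.8, 0.3, 0.6, 0.7, 1.1, -0.1, -0.3, 0.6, -0.3, -0.5, -0.8, -1.2, 2.8, 0.3, -0.4, -0.3, -0.4, 0.1, 0.7, 1.1, -1.4, 0.9, -0.7, 1.2, 3.5, -1.7, 0.1, -1.6]
[ 0.0554933  -0.05522263 -0.57936196] 37.5583
```

View pics/w14.png

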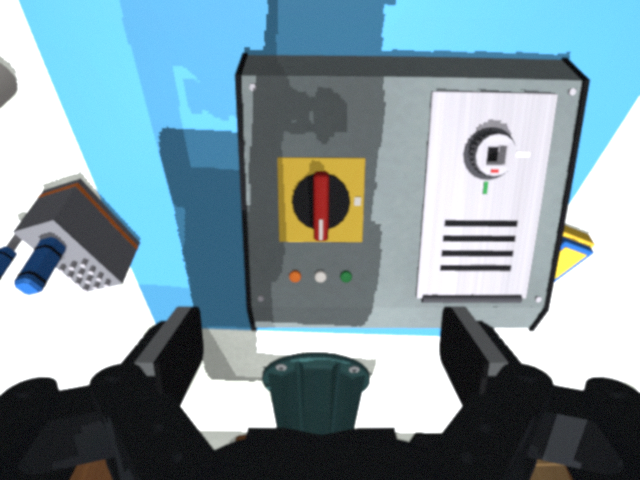

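View pics/s14.png

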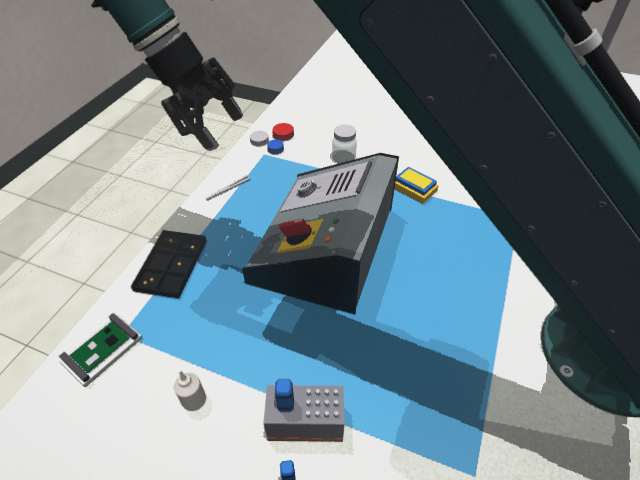

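The wrist picture shows the screw's red mark at (494,171), next to the green one at (486,187). The isolator pointer is up the slope at (320,230). In the side picture the driver stands in its block at (285,393) and the other things look where they were.

```bash
python3 -c "
from plant import ctrl
ctrl.job_done(); print(ctrl.current_time_s())"
```

```text
the job is handed in; nothing more can be done
the job is handed in; nothing more can be done
```

The job is done and handed in, with the robot clock at about 38 s of the 64 s allowed.

- **Driver and screw:** I took the larger driver from the block and pushed it into the screw recess until it bottomed. The driver bottomed within 1 mm of the expected depth, with about 20 N of push. I then turned it a quarter turn clockwise, and the screw's red mark now sits at the cover's green mark.
- **Driver back in its block:** It stands upright in its hole. It touched down at the same height as when I picked it up.
- **Isolator:** Only after that, I turned the handle clockwise to its stop, where the torque rose to about 1 N m. The pointer is up the slope and stayed there after I let go.
- **Last checks:** The final pictures show all of this, with the open gripper clear of everything. The bystanders look unmoved. No check failed or disagreed, but I judged the clicks from marks and torque, as there is no direct reading of either joint.

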